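# Fetch the straining basket out of the deep tank with the hook rod

## Robot

A 6-joint arm with a two-finger parallel gripper is mounted at the origin on a cart in front of the work surface, level with it; the furniture and walls round the work are solid. World frame = base frame: x ahead of the robot, y to its left, z up, the work surface at z = 0. Lengths are in m, angles in rad, forces in N, time in s.
With the tool pointing down it reaches from about 0.35 to 0.775 m from the base axis. Payload 7.3 kg.
Tool frame: the origin (TCP) lies at the centre of the arm's flange, where the gripper is bolted on; the fingertips stand 178 mm ahead of it and the grasp point (between the pads) lies 159 mm ahead of it (env.tcp_to_grasp is the distance from the TCP to the grasp point, in m); z points along the fingers, y is the line along which they close (so a half turn about z gives the same grasp; the last joint's range is limited). The gripper opens to 92 mm and grips with 3 to 60 N. Pads are 19 mm wide; open, the fingers measure 130 mm over their backs; the gripper's body (75 mm by 190 mm) begins 47 mm behind the grasp point.
Start: joints at [0.994, 0.342, 1.524, -0, 1.275, -0.146], TCP at [0.219, 0.477, 0.405] pointing down, gripper open.
Joint ranges: [-2.53, 2.53], [-0.77, 2.02], [0.04, 2.7], [-1, 4.14], [0.28, 2.66], [-3.11, 3.11]. Speed limits (rad/s): [2.57, 2.57, 3.14, 3.14, 3.14, 3.14].

## Interface

Orientations are given as a unit quaternion [x, y, z, w].
In Python, from plant import monitor, cams, ticket, find_in, place_of, env gives the robot as it stands.
- The arm moves only by the shell command python3 -m inch 'ROWS' [FORCE]. ROWS is JSON, one flat list of numbers, 7 for each row, row after row: the shift along the tool's x, y, z in units of 20 mm (1.0 is 20 mm), then the turn, a rotation vector about the tool's x, y, z in units of 0.15 rad (1.0 is 0.15 rad), then the finger opening in mm, from 0 to 91.8. In form: [x, y, z, wx, wy, wz, hand, x, y, z, wx, wy, wz, hand, ...]. A call has 1 to 12 rows; each row shifts and turns the commanded pose from where the row before left it, along the tool's axes as they then stand; what a row does not reach is not made up. A row lasts 1/10 s, in which the tool goes at most 50 mm and 8.59 degrees, less where a joint would pass 70% of its speed; a pose out of reach is approached as far as the arm can. A call with a number of a shift or a turn outside -1 to 1 is refused whole. A call with a gripper value outside its range is refused whole. The fingers move at their own pace and stop on an object; FORCE is the grip in N (left out, the last holds). Time passes only in rows, so rows that do not move let the fingers close. It gives the time, the measured TCP pose, the force, the opening and the grip force at its end, in the units of the state.
- monitor.get_state(): the state, without advancing time (a new reading comes with each control period).
- cams.snapshot(name): name is "scene" or "top" or "wrist"; returns a dict with "color" (480x640x3 uint8, red, green, blue), "range_z" (480x640 float32, m along the optical axis (not along the pixel's ray), 0 where there is no reading), "fx", "fy", "cx", "cy" (pixels), "k1" (the pictures are not rectified: a ray, as slopes to the right and down, at radius r is drawn at 1 + k1 r^2 times it, then the intrinsics apply), "T" (4x4, takes a point from camera to world coordinates). Camera axes: x right, y down, z forward; pixel columns grow to the right and rows downward; lengths in m; the calibration is good to about 2 mm. A picture is of the moment at which its call begins.
- ticket.sign_off(): hands the job in; it is judged then, once.
Trained networks look in a picture, given as the dict that the camera call returned (one of the last four; its "shot" number tells which), for a name from the list of things; names that differ only in an ending like _2 or _b are one class to them, and where a whole thing is asked for, a point or a joint stands for the part that bears it (a point fixed in the world has none). Each returns a list of dicts, best first, with "score" (0 to 1); they miss things now and then, are a little off and sometimes report something else, mostly with a low value. They report only what shows in the picture. A call takes as long as a camera call.
- find_in(picture, label): "location" ([x, y, z] in m, in the coordinates of the camera as it stood for that picture, good to about 4 mm: the middle of the surface that is visible of it).
- place_of(picture, label): "location" ([x, y, z] in m, in the coordinates of the camera as it stood for that picture, good to about 4 mm: a listed point, or the origin of a listed thing).
The state is a dict: "time_s": time; "joint_pos": joint angles; "dq": joint speeds; "tau": joint torques, N m; "tcp_pos": TCP position; "eef_rot": TCP orientation; "wrist_force": force on the tool from outside, world axes, zero at the start; "moment": the same for the moment, N m; "opening": finger opening in m; "finger_force": force on a finger pad.
Only numpy, scipy, OpenCV 4.12 (cv2) and the standard library are available. Lean on these libraries where they do the work, as an engineer would, in place of code of your own. Each camera call takes 0.05 s, during which the arm holds its last target. There are 200 camera calls.

## Task

Take the hook rod from its fork stand and use it to fetch the little steel basket that hangs in the deep narrow tank: hook its cross bar, feel along under the keeper strips for the gap (lightly, never loading the basket with more than 25 N through the hook) and lift it out there. Set the basket down gently and upright in the middle of the drip tray, then hang the rod back in its fork, leaving the mug, the spice jar and the garlic alone and never touching the basket with the gripper.

Things in the scene. Friction and masses are not known exactly. Their poses are not given: they have to be found in the camera images.
- tank: Fixed open-topped narrow metal tank, outside 78 x 206 mm (its x, y), inside 72 x 200 mm, 140 mm high. Origin: centre of its underside; x across the narrow width, y along the length, z up. A channel for the ends of the basket's bar runs along the inside of both long walls (see channel_mid).
- tank_mouth (a point): Centre of the tank's open mouth, 140 mm above its underside. Tank axes. The keeper strips (see channel_mid) leave one gap, 18 mm wide along y, at the same y on both walls; only there can the bar be raised out. The gap's centre lies 36 to 62 mm from the tank's middle, on the +y or the -y side; where is not measured and differs each time.
- channel_mid (a point): Middle of the channel, 78 mm above the tank's underside, tank axes. Below: rails, top 8 mm below this point. Above: keeper strips 6 mm thick, underside 8 mm above it in the middle, 9.5 mm farther out than 27 mm. Rails and strips stand 11 mm out from each long wall, leaving 50 mm free between the sides. End stops let the bar's centre travel y = -75 to +75 mm.
- basket: Loose small steel straining basket, 190 to 315 g: open box 48 x 50 x 30 mm (its x, y, z). Origin: centre of its underside, z up. It hangs in the tank by the ends of its cross bar on the rails, bar across the tank, within about 10 mm of the middle of the tank's length, underside 14 mm above the tank's. Its body, but not its bar, passes between the strips; it can turn about 2.5 degrees either way there, so one bar end may enter the gap before the other and catch.
- basket_bar (a point): Middle of the basket's round cross bar, on its axis, 60 mm above the basket's underside; basket axes. The bar is 8 mm thick, 66 mm long, along x, carried by two flat cheeks (44 mm along y, outer faces at x = -24 and +24 mm, top 22 mm above the axis) that keep it square between the rails and strips. Two 16 mm discs on it, inner faces at x = -8 and +8 mm, keep a hook in the middle.
- basket_rim (a point): Centre of the basket's open top, 30 mm above its underside and 30 mm below the bar's axis; a hook passing under the bar stays above the rim if its lowest point is less than 28 mm below the bar's axis. Basket, hook, rails and strips are polished steel (friction about 0.25).
- hook_rod: Loose hook rod, 90 g. Origin: on its axis at the underside of the steel collar (32 mm diameter, 6 mm thick). Below it a round 7 mm shaft bends back to x = -12 mm and ends in a J hook in the rod's xz plane, open upward: shaft at x = -12 mm, bottom under the axis, tip at x = +12 mm (outer edges at -15.5 and +15.5). It hangs by the collar in the fork, hook below.
- rod_handle (a point): Middle of the rod's black square handle, 36 mm above the rod's origin: 20 x 20 mm, 60 mm long, flats along the rod's x and y. Grip the rod here or a little higher.
- hook_seat (a point): Inner bottom of the hook, on the rod's axis, 74.5 mm below the rod's origin; the axis of a seated 8 mm bar lies 4 mm above it. The hook's lowest point is 7 mm below it. The tip's top is 7 mm above it, so to pass the tip under a bar the seat must be at least 12 mm below the bar's axis, better 16.
- fork_stand: Fixed stand, foot 100 x 70 mm, with a fork at the top. Origin on the worktop under the fork's seat. Two prongs along its x, top at z = 100 mm, slot 14 mm wide between them, open at -x, closed by the post at x = +44 mm; 6 mm lips on the prongs 22 to 26 mm from the seat at -x. The rod hangs with its x along the stand's x, so the hook passes straight up and down through the slot.
- fork_seat (a point): Seat of the fork: where the rod's origin is when it hangs properly; 100 mm above the worktop. Same axes as the stand.
- drip_tray: Fixed square metal drip tray 110 x 110 mm with a 14 mm high rim, floor 3 mm thick. Origin: centre of its underside.
- tray_floor (a point): Centre of the tray's floor, top surface, 3 mm above the worktop.
- mug: Bystander: mug with a handle, 78 x 111 x 90 mm, origin at its underside. Leave alone.
- spice_jar: Bystander: spice jar, 45 mm diameter, 108 mm high, origin at its underside. Leave alone.
- garlic: Bystander: garlic bulb, 60 mm, origin at its underside. Leave alone.

How it is judged:
On the way, in this order (a step that is already met when the one before it is completed fails the run):
1. the basket hangs on the hook, lifted wholly above the tank (z of basket in the frame of tank above 0.14 m and contact force between hook_rod and basket above 0.5 N), for 0.2 s.
2. the basket stands in the tray, off the hook (horizontal distance between basket and tray_floor below 0.025 m and contact force between basket and drip_tray above 0.3 N and contact force between hook_rod and basket below 0.1 N), for 0.2 s.
At the end, for the whole second after the job is handed in: The basket stands upright (within 0.1 rad) and at rest on the tray's floor, within 25 mm of its centre; the rod hangs at rest by its collar in the fork, its origin within 12 mm of the seat and upright within 0.12 rad (horizontal distance between basket and tray_floor below 0.025 m and distance between basket and tray_floor below 0.027 m and angle between basket's own z axis and vertical below 0.1 rad and contact force between basket and drip_tray above 0.3 N and linear speed of each of basket, hook_rod below 0.02 m/s and distance between hook_rod and fork_seat below 0.012 m and angle between hook_rod's own z axis and vertical below 0.12 rad and contact force between hook_rod and fork_stand above 0.2 N); the robot touches nothing.
It fails at once if the hook loads the basket with more than 25 N (contact force between hook_rod and basket above 25 N).
It fails at once if the basket is set down hard (more than 15 N on the tray) (contact force between basket and drip_tray above 15 N).
It fails at once if the gripper touches the basket (contact force between the fingers and basket above 0.5 N).
It fails at once if a bystander is moved by more than 20 mm (distance of any of mug, spice_jar, garlic from where it was at the start of the episode above 0.02 m).
It also fails if it takes over 72 s, if anything falls off the work surface, if the arm or the gripper's body presses on something with over 40 N, if the wrist force passes 120 N, or if a joint passes its speed limit or range.

## Working session

There is one attempt and no reset: what is moved stays moved. The work goes in short steps, Python scripts to look and compute and a shell command to move; the robot and the scene stay as the last step left them, time stands still between calls to the robot, and variables do not carry over. Pictures are saved under pics/ and viewed, at most 11 in all, crops included, and the job is handed in when it is done.

```bash
ls; mkdir -p pics; cat > h.py <<'E'
import numpy as np, cv2
from plant import monitor, cams, ticket, find_in, place_of, env
from scipy.spatial.transform import Rotation as R
def w(s,p): return (s["T"]@np.r_[p,1])[:3]
def save(s,n): cv2.imwrite(f"pics/{n}.png",s["color"][:,:,::-1])
def loc(s,l,f=place_of,k=1):
    return [(np.round(w(s,d["location"]),4).tolist(),round(float(d["score"]),2)) for d in f(s,l)[:k]]
def cloud(s):
    v,u=np.mgrid[:480,:640]
    x=(u-s["cx"])/s["fx"]; y=(v-s["cy"])/s["fy"]
    a,b=x.copy(),y.copy()
    for _ in range(8):
        f=1+s["k1"]*(a*a+b*b); a,b=x/f,y/f
    z=s["range_z"]; P=np.stack([a*z,b*z,z],-1)@s["T"][:3,:3].T+s["T"][:3,3]
    P[z==0]=np.nan
    return P
def st():
    s=monitor.get_state(); print(round(s["time_s"],2),np.round(s["tcp_pos"],4),np.round(R.from_quat(s["eef_rot"]).as_matrix().T,3).tolist(),"F",np.round(s["wrist_force"],2),"M",np.round(s["moment"],2),"o",round(s["opening"],4),"g",np.round(s["finger_force"],1)); return s
E
python3 - <<'E'
from h import *
st(); print(env.tcp_to_grasp)
for c in ["scene","top"]:
    s=cams.snapshot(c); save(s,c+"0"); print(c,np.round(s["T"],3).tolist(),s["fx"],s["k1"])
    for l in ["tank","tank_mouth","channel_mid","basket","basket_bar","hook_rod","rod_handle","fork_stand","fork_seat","drip_tray","tray_floor","mug","spice_jar","garlic"]: print(l,loc(s,l))
E
```

```text
pics
0.0 [0.2191 0.4769 0.404 ] [[-0.909, 0.418, 0.0], [0.418, 0.909, -0.002], [-0.001, -0.001, -1.0]] F [0.68 0.67 0.06] M [ 0.01  0.01 -0.  ] o 0.092 g 0.0
0.1592
scene [[-0.942, 0.233, -0.242, 0.873], [0.335, 0.631, -0.699, 0.78], [-0.01, -0.74, -0.673, 0.898], [0.0, 0.0, 0.0, 1.0]] 466.02476089651566 -0.0806342149992299
tank [([0.5621, -0.2313, 0.0004], 0.56)]
tank_mouth [([0.5642, -0.2308, 0.1369], 0.98)]
channel_mid [([0.5674, -0.2354, 0.0787], 0.8)]
basket [([0.431, 0.0928, 0.0075], 0.31)]
basket_bar [([0.5698, -0.2424, 0.0741], 0.54)]
hook_rod [([0.4117, 0.2633, 0.1001], 0.73)]
rod_handle [([0.4089, 0.2622, 0.1367], 0.92)]
fork_stand [([0.4129, 0.2612, -0.0006], 0.88)]
fork_seat [([0.4137, 0.267, 0.1008], 0.58)]
drip_tray [([0.4271, 0.0881, -0.0025], 0.81)]
tray_floor [([0.4295, 0.092, 0.0021], 0.91)]
mug [([0.625, -0.0064, 0.0021], 0.91)]
spice_jar []
garlic [([0.4147, -0.3453, 0.0005], 0.6)]
top [[-0.013, -0.984, 0.177, 0.35], [-1.0, 0.015, 0.009, -0.035], [-0.011, -0.177, -0.984, 1.233], [0.0, 0.0, 0.0, 1.0]] 512.2851006153913 -0.024475770448798905
tank [([0.5623, -0.2278, 0.0026], 0.9)]
tank_mouth [([0.5629, -0.2319, 0.1393], 0.81)]
channel_mid [([0.5636, -0.2327, 0.0802], 0.73)]
basket [([0.5661, -0.2428, 0.012], 0.58)]
basket_bar [([0.5686, -0.2423, 0.0753], 0.83)]
hook_rod [([0.4066, 0.2627, 0.1007], 0.62)]
rod_handle [([0.4085, 0.2664, 0.1317], 0.67)]
fork_stand [([0.4094, 0.2645, 0.0002], 0.67)]
fork_seat [([0.4102, 0.265, 0.0989], 0.94)]
drip_tray []
tray_floor [([0.4288, 0.0843, 0.0035], 0.61)]
mug [([0.6256, -0.0072, -0.002], 0.75)]
spice_jar [([0.7055, -0.1177, -0.0021], 0.92)]
garlic [([0.416, -0.3462, -0.0006], 0.69)]
```

View pics/top0.png

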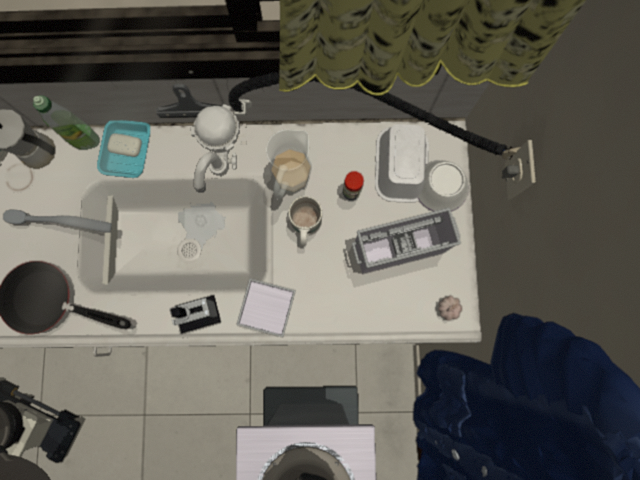

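View pics/scene0.png

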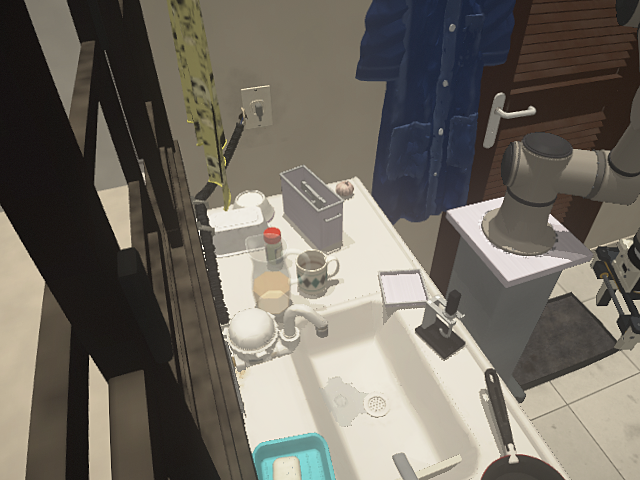

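```bash
python3 - <<'E'
from h import *
s=cams.snapshot("top"); P=cloud(s)
def rect(m,n):
    p=P[m][:,:2]; r=cv2.minAreaRect((p*1000).astype(np.float32)); print(n,len(p),np.round(p.mean(0),4),[np.round(x,1) for x in r])
x,y,z=P[...,0],P[...,1],P[...,2]
rect((abs(z-.14)<.006)&(abs(x-.563)<.13)&(abs(y+.23)<.14),"tankrim")
rect((abs(z-.014)<.005)&(abs(x-.429)<.08)&(abs(y-.09)<.08),"tray")
rect((abs(z-.166)<.008)&(abs(x-.41)<.05)&(abs(y-.265)<.05),"handle top")
rect((abs(z-.1)<.006)&(abs(x-.41)<.1)&(abs(y-.265)<.1),"fork/collar")
E
```

```text
tankrim 837 [ 0.563  -0.2355] [array([ 563.1, -234. ]), array([ 85.4, 213.9]), np.float64(13.3)]
tray 431 [0.4216 0.0895] [array([412.4,  78.1]), array([141.8, 131.1]), np.float64(74.8)]
handle top 95 [0.4074 0.263 ] [array([407.5, 263.3]), array([19.7, 20.4]), np.float64(18.3)]
fork/collar 406 [0.4119 0.2406] [array([411.5, 249.1]), array([40.5, 83.2]), np.float64(15.6)]
```

The top view shows the fork at about (197,313), the tray at (267,307) and the tank at (405,242). The scene view agrees, with the fork's slot opening toward +y. I'll move above the rod for a close look.

```bash
python3 -m inch '[-1,-0.45,0,0,0,0,60,-1,-0.45,0,0,0,0,60,-1,-0.45,0,0,0,0,60,-1,-0.45,0,0,0,0,60,-1,-0.45,0,0,0,0,60,-1,-0.45,0,0,0,0,60,-1,-0.45,0,0,0,0,60,-1,-0.45,0,0,0,0,60,-1,-0.45,0,0,0,0,60,-1,-0.45,0,0,0,0,60,-1,-0.45,0,0,0,0,60,-1,-0.45,0,0,0,0,60]' >/dev/null
python3 -m inch '[0,0,0,0,0,-1,60,0,0,0,0,0,-1,60,0,0,0,0,0,-1,60,0,0,0,0,0,-1,60,0,0,0,0,0,-0.69,60,0,0,0,0,0,0,60]'
python3 - <<'E'
from h import *
st()
s=cams.snapshot("wrist"); save(s,"wrist1"); print(np.round(s["T"],3).tolist())
for l in ["hook_rod","rod_handle","fork_seat","fork_stand"]: print(l,loc(s,l))
P=cloud(s); x,y,z=P[...,0],P[...,1],P[...,2]
for lo,hi in [(.16,.175),(.095,.103),(.103,.112)]:
    m=(z>lo)&(z<hi)&(abs(x-.41)<.09)&(abs(y-.265)<.09)
    p=P[m][:,:2]
    if len(p)>5: print(lo,len(p),np.round(p.mean(0),4),[np.round(q,1) for q in cv2.minAreaRect((p*1000).astype(np.float32))])
E
```

```text
time_s: 3.35
tcp_pos: [0.3922, 0.2787, 0.4048]
eef_rot: [-0.136, 0.991, 0.0, 0.0]
wrist_force: [-0.2, 0.3, 0.8]
opening: 0.0597
finger_force: 0.0
3.35 [0.3922 0.2787 0.4048] [[-0.963, -0.27, -0.0], [-0.27, 0.963, 0.0], [0.0, 0.0, -1.0]] F [-0.21  0.29  0.85] M [ 0.13  0.02 -0.06] o 0.0597 g 0.0
[[-0.27, 0.926, 0.265, 0.322], [0.963, 0.26, 0.074, 0.258], [-0.001, 0.275, -0.962, 0.383], [0.0, 0.0, 0.0, 1.0]]
hook_rod [([0.4113, 0.2656, 0.0928], 0.73)]
rod_handle [([0.4147, 0.2683, 0.1336], 0.7)]
fork_seat []
fork_stand [([0.4082, 0.2663, -0.0055], 0.95)]
0.16 806 [0.4086 0.2639] [array([409.5, 263.8]), array([19.7, 19.9]), np.float64(15.5)]
0.095 2421 [0.4127 0.2413] [array([413.7, 249.2]), array([40.5, 81.6]), np.float64(15.5)]
0.103 446 [0.403  0.2695] [array([408.3, 268.5]), array([38.8, 41.1]), np.float64(16.0)]
```

```bash
python3 -m inch '[-0.62,-0.94,0,0,0,0,60,0,0,0.8,0,0,0,60,0,0,0.8,0,0,0,60,0,0,0.8,0,0,0,60,0,0,0.8,0,0,0,60,0,0,0.8,0,0,0,60,0,0,0.7,0,0,0,60,0,0,0.33,0,0,0,60,0,0,0,0,0,0,60]' && python3 - <<'E'
from h import *
st()
E
python3 -m inch '[0,0,0,0,0,0,0,0,0,0,0,0,0,0,0,0,0,0,0,0,0,0,0,0,0,0,0,0,0,0,0,0,0,0,0]' 50 >/dev/null; python3 - <<'E'
from h import *
st()
E
```

```text
time_s: 4.5
tcp_pos: [0.4091, 0.2639, 0.3035]
eef_rot: [-0.136, 0.991, -0.0, -0.001]
wrist_force: [-0.6, 0.7, 0.0]
opening: 0.06
finger_force: 0.0
4.5 [0.4091 0.2639 0.3035] [[-0.963, -0.269, 0.002], [-0.269, 0.963, -0.0], [-0.001, -0.001, -1.0]] F [-0.63  0.65  0.  ] M [-0.    0.   -0.04] o 0.06 g 0.0
5.0 [0.4092 0.2639 0.3044] [[-0.963, -0.269, -0.0], [-0.269, 0.963, 0.0], [0.0, 0.0, -1.0]] F [-0.1  -0.42  0.11] M [0.06 0.01 0.02] o 0.0247 g 0.0
```

```bash
python3 -m inch '[0,0,0,0,0,0,0,0,0,0,0,0,0,0,0,0,0,0,0,0,0,0,0,0,0,0,0,0]' 50 >/dev/null; python3 -c "
from h import *
st()"
python3 -m inch '[0,0,-0.3,0,0,0,0,0,0,-0.9,0,0,0,0,0,0,-0.9,0,0,0,0,0,0,-0.9,0,0,0,0,0,0,-0.9,0,0,0,0,0,0,-0.9,0,0,0,0,0,0,-0.9,0,0,0,0,0,0,-0.9,0,0,0,0,0,0,-0.9,0,0,0,0,0,0,-0.5,0,0,0,0,0,0,0,0,0,0,0]' >/dev/null; python3 - <<'E'
from h import *
st()
s=cams.snapshot("wrist"); save(s,"wrist2")
for l in ["hook_rod","rod_handle","hook_seat"]: print(l,loc(s,l))
E
```

```text
5.4 [0.4092 0.264  0.3043] [[-0.963, -0.269, -0.0], [-0.269, 0.963, 0.0], [0.0, 0.0, -1.0]] F [-0.11 -1.5   2.07] M [ 0.05  0.11 -0.  ] o 0.0194 g 50.0
6.5 [0.4092 0.2639 0.4654] [[-0.963, -0.269, -0.003], [-0.269, 0.963, 0.0], [0.002, 0.001, -1.0]] F [ 0.53 -0.05 -1.36] M [ 0.06  0.01 -0.07] o 0.0197 g 50.0
hook_rod [([0.4095, 0.2647, 0.2571], 0.88)]
rod_handle [([0.4156, 0.2692, 0.2946], 0.88)]
hook_seat [([0.41, 0.2642, 0.1839], 0.75)]
```

View pics/wrist2.png

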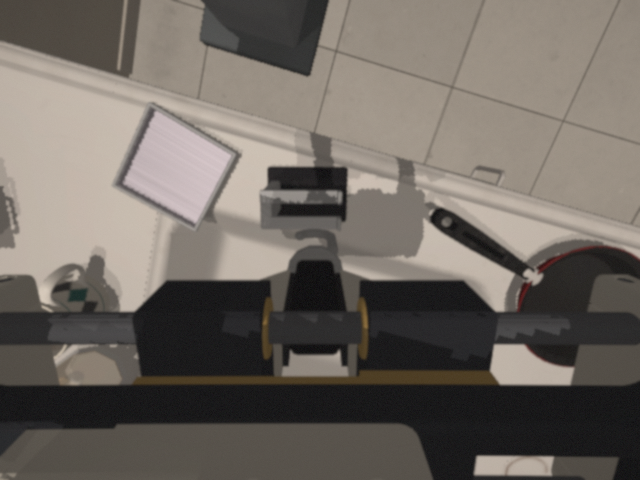

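The wrist view shows the rod gripped and clear of the empty fork at (305,200). Next I'll move to just beyond the tank so the wrist camera can look down into it.

```bash
python3 -m inch '[-0.135,-0.97,0,0,0,0,0,-0.135,-0.97,0,0,0,0,0,-0.135,-0.97,0,0,0,0,0,-0.135,-0.97,0,0,0,0,0,-0.135,-0.97,0,0,0,0,0,-0.135,-0.97,0,0,0,0,0,-0.135,-0.97,0,0,0,0,0,-0.135,-0.97,0,0,0,0,0,-0.135,-0.97,0,0,0,0,0,-0.135,-0.97,0,0,0,0,0,-0.135,-0.97,0,0,0,0,0,-0.135,-0.97,0,0,0,0,0]' >/dev/null
python3 -m inch '[-0.135,-0.97,0,0,0,0,0,-0.135,-0.97,0,0,0,0,0,-0.135,-0.97,0,0,0,0,0,-0.135,-0.97,0,0,0,0,0,-0.135,-0.97,0,0,0,0,0,-0.135,-0.97,0,0,0,0,0,-0.135,-0.97,0,0,0,0,0,-0.135,-0.97,0,0,0,0,0,-0.135,-0.97,0,0,0,0,0,-0.135,-0.97,0,0,0,0,0,-0.135,-0.97,0,0,0,0,0,-0.135,-0.97,0,0,0,0,0]' >/dev/null
python3 -m inch '[-0.135,-0.97,0,0,0,0,0,-0.135,-0.97,0,0,0,0,0,0,0,0,0,0,0.27,0,0,0,0,0,0,0,0,0,0,0,0,0,0,0]' >/dev/null
python3 - <<'E'
from h import *
st()
s=cams.snapshot("wrist"); save(s,"wrist3")
for l in ["tank","tank_mouth","channel_mid","basket","basket_bar","hook_seat","hook_rod"]: print(l,loc(s,l))
np.savez("w3.npz",P=cloud(s),T=s["T"])
P=cloud(s); x,y,z=P[...,0],P[...,1],P[...,2]
m=(abs(z-.14)<.006)&(abs(x-.563)<.13)&(abs(y+.233)<.14); p=P[m][:,:2]
print(len(p),[np.round(q,1) for q in cv2.minAreaRect((p*1000).astype(np.float32))])
E
```

```text
9.6 [ 0.6127 -0.2032  0.4637] [[-0.973, -0.231, 0.0], [-0.231, 0.973, 0.001], [-0.001, 0.001, -1.0]] F [ 0.24 -0.43 -0.67] M [ 0.08  0.04 -0.03] o 0.0197 g 50.0
tank [([0.5637, -0.2323, 0.0003], 0.91)]
tank_mouth []
channel_mid [([0.423, 0.0879, 0.0009], 0.71)]
basket [([0.5723, -0.248, 0.0124], 0.86)]
basket_bar [([0.5649, -0.241, 0.071], 0.56)]
hook_seat [([0.6119, -0.2087, 0.1805], 0.63)]
hook_rod [([0.6146, -0.2013, 0.2564], 0.63)]
5851 [array([ 565.2, -233.3]), array([ 84.4, 212.3]), np.float64(13.7)]
```

View pics/wrist3.png

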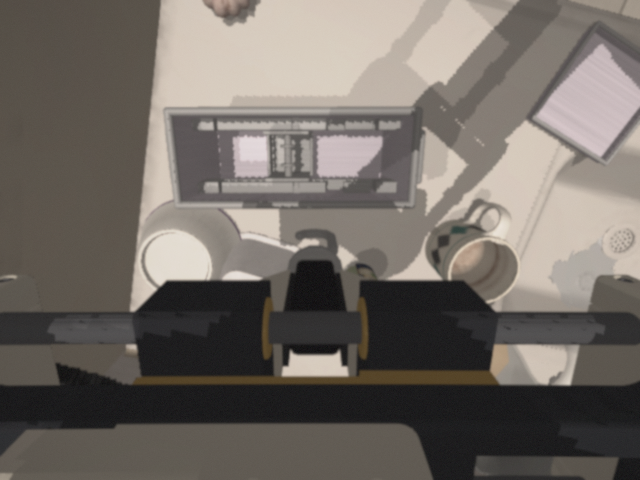

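The wrist view shows the tank at (165–420, 108–207), the basket bar at u≈292 and the keeper strips at v≈126 and v≈187. I'll zoom in on the strips.

```bash
python3 - <<'E'
from h import *
i=cv2.imread("pics/wrist3.png")[100:215,160:430]
i=cv2.resize(i,None,fx=2.9,fy=2.9,interpolation=cv2.INTER_CUBIC)
d=np.load("w3.npz"); z=d["P"][100:215,160:430,2]
zz=np.uint8(np.clip(np.nan_to_num(z)/.15,0,1)*255)
zz=cv2.resize(cv2.applyColorMap(zz,cv2.COLORMAP_JET),None,fx=2.9,fy=2.2,interpolation=cv2.INTER_NEAREST)
cv2.imwrite("pics/crop3.png",np.vstack([i[:, :],zz])[:600])
E
```

```text
(no output)
```

View pics/crop3.png

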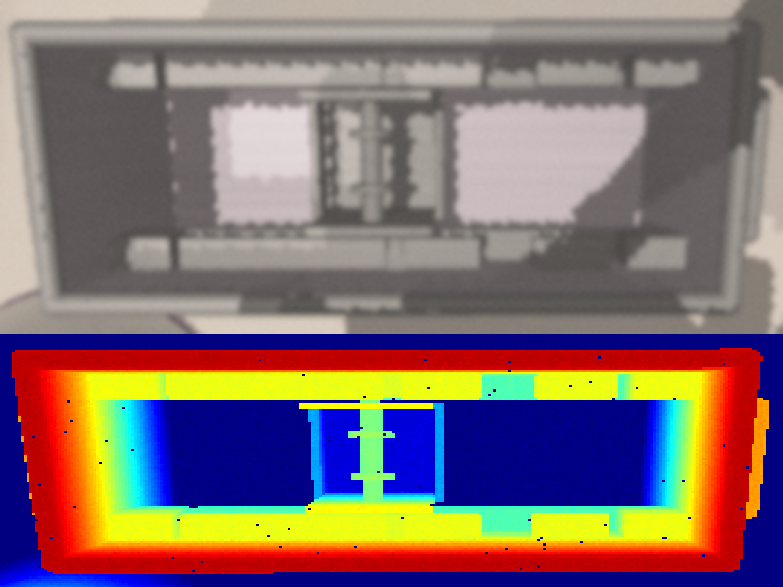

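The depth crop shows the gap on the +y side, at crop u≈482–535 on both walls. I'll measure it.

```bash
python3 - <<'E'
from h import *
P=np.load("w3.npz")["P"].reshape(-1,3); P=P[~np.isnan(P[:,0])]
x,y,z=P.T
# rim fit
m=(abs(z-.14)<.006)&(abs(x-.563)<.13)&(abs(y+.233)<.14)
r=cv2.minAreaRect((P[m][:,:2]*1000).astype(np.float32)); c=np.array(r[0])/1000
for a in (np.radians(13.3),):
    ex=np.array([np.cos(a),np.sin(a)]); ey=np.array([-ex[1],ex[0]])
    q=(P[:,:2]-c); tx,ty=q@ex,q@ey
    # inner strip edges -> yaw
    for sgn in (1,-1):
        k=(tx*sgn>.029)&(tx*sgn<.034)
        g=k&(z>.060)&(z<.076)
        h=k&(abs(z-.092)<.006)
        t=np.sort(ty[g]); print(sgn,"rail z",np.round(np.median(z[g]),4),"strip z",np.round(np.median(z[h]),4))
        hist,e=np.histogram(ty[g],np.arange(-.1,.101,.002)); print([(round(e[i],3),int(n)) for i,n in enumerate(hist) if n>3])
        gg=ty[g][(abs(ty[g])>.03)&(abs(ty[g])<.068)]; print("gap y",np.percentile(gg,[1,50,99]).round(4))
    # bar
    k=(abs(tx)<.006)&(z>.06)&(z<.085)&(abs(ty)<.03); print("bar ty",np.median(ty[k]),z[k].max(),np.median(P[k],0))
    k=(abs(z-.095)<.005)&(abs(abs(tx)-.0225)<.003)&(abs(ty)<.04)
    print("cheeks",k.sum(),[ (ty[k&(tx*s>0)].min(),ty[k&(tx*s>0)].max()) for s in (1,-1) if (k&(tx*s>0)).any()])
    # yaw from strip inner edge: tx of boundary vs ty
    h=(abs(z-.092)<.005)&(abs(tx)<.033)&(abs(tx)>.02)
    for s in (1,-1):
        pts=[]
        for b in np.r_[np.arange(-.075,-.03,.004),np.arange(.015,.08,.004)]:
            mm=h&(abs(ty-b)<.002)&(tx*s>0)
            if mm.sum()>3: pts.append((b,np.percentile(tx[mm]*s,3)*s))
        pts=np.array(pts); f=np.polyfit(*pts.T,1); print("edge",s,f, "deg",np.degrees(f[0]))
print(c,r)
E
```

```text
1 rail z 0.0678 strip z 0.0914
[(np.float64(0.03), 10), (np.float64(0.032), 10), (np.float64(0.034), 10), (np.float64(0.036), 10), (np.float64(0.038), 10), (np.float64(0.04), 10), (np.float64(0.042), 6), (np.float64(0.044), 9), (np.float64(0.046), 9), (np.float64(0.076), 5), (np.float64(0.078), 10)]
gap y [0.0301 0.0387 0.0473]
-1 rail z 0.0679 strip z 0.0914
[(np.float64(0.028), 5), (np.float64(0.03), 10), (np.float64(0.032), 9), (np.float64(0.034), 10), (np.float64(0.036), 10), (np.float64(0.038), 10), (np.float64(0.04), 10), (np.float64(0.042), 10), (np.float64(0.044), 10), (np.float64(0.046), 5), (np.float64(0.076), 5), (np.float64(0.078), 10)]
gap y [0.0305 0.0387 0.0469]
bar ty -0.009561479507979495 0.07728117733469603 [ 0.56764082 -0.24279922  0.07512218]
cheeks 365 [(np.float64(-0.03962077995256735), np.float64(0.02729607329707566)), (np.float64(-0.03945041029389029), np.float64(0.026917802586428865))]
edge 1 [-0.00126808  0.02459486] deg -0.07265569938960843
edge -1 [-0.00283522 -0.02519704] deg -0.16244589767663736
[ 0.56515143 -0.23325024] ((565.1514282226562, -233.250244140625), (84.3685302734375, 212.3426513671875), 13.657227516174316)
```

```bash
python3 -m inch '[0.7,-0.04,0,0,0,0,0,0.9,-0.05,0,0,0,0,0,0.7,-0.05,0,0,0,0,0,0.36,0,0,0,0,0,0,0,0,0,0,0,0,0,0,0,0,0,0,0,0]' >/dev/null
python3 - <<'E'
from h import *
st()
s=cams.snapshot("wrist"); save(s,"wrist4")
for l in ["basket","basket_bar","hook_seat","hook_rod","tank_mouth"]: print(l,loc(s,l))
s=cams.snapshot("scene"); save(s,"scene4")
for l in ["basket_bar","hook_seat","hook_rod","rod_handle","tank_mouth"]: print(l,loc(s,l))
i=s["color"][90:260,200:420,::-1]; cv2.imwrite("pics/scene4c.png",cv2.resize(i,None,fx=3,fy=3,interpolation=cv2.INTER_CUBIC))
E
```

```text
10.6 [ 0.5618 -0.2178  0.4643] [[-0.973, -0.23, -0.001], [-0.23, 0.973, -0.0], [0.001, 0.0, -1.0]] F [-0.01  0.22 -0.35] M [ 0.08 -0.02  0.  ] o 0.0195 g 50.0
basket [([0.5711, -0.246, 0.0145], 0.69)]
basket_bar [([0.5686, -0.2442, 0.0734], 0.74)]
hook_seat [([0.5622, -0.2117, 0.257], 0.61)]
hook_rod [([0.5613, -0.2147, 0.255], 0.6)]
tank_mouth []
basket_bar [([0.5701, -0.2432, 0.073], 0.47)]
hook_seat [([0.5671, -0.2313, 0.0014], 0.65)]
hook_rod [([0.5621, -0.2171, 0.1811], 0.72)]
rod_handle [([0.5633, -0.2196, 0.2995], 0.54)]
tank_mouth [([0.564, -0.2319, 0.1374], 0.73)]
```

View pics/scene4c.png

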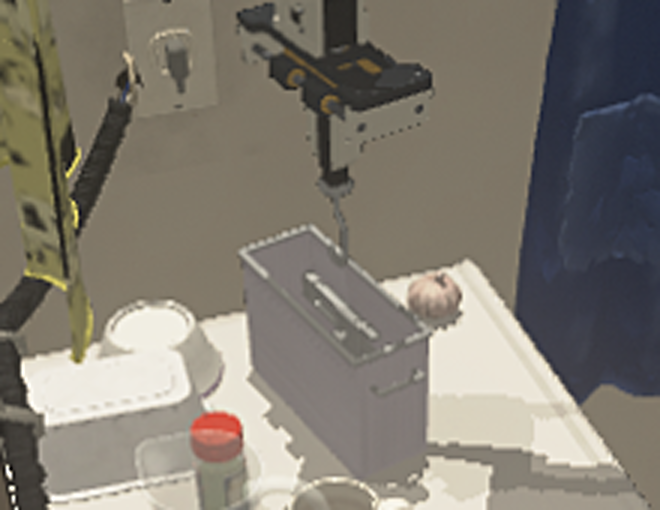

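The scene crop shows the shaft bent toward +y (at about (340,215)) with the tip on the -y side, which is what I want. I'll descend beside the bar.

```bash
cat > chk.py <<'E'
import sys; from h import *
s=monitor.get_state(); f=s["wrist_force"]; a=np.array([-.2284,.9735,0])
c=np.array([.5652,-.2333,0]); d=np.array(s["tcp_pos"])-c
print("t %.1f tx %.1f ty %.1f z %.1f | F tx %.1f ty %.1f z %.1f"%(s["time_s"],1e3*d@[.9735,.2284,0],1e3*d@a,1e3*s["tcp_pos"][2],f@np.array([.9735,.2284,0]),f@a,f[2]))
lo,lat=float(sys.argv[1]),float(sys.argv[2])
sys.exit(0 if f[2]>lo and f[2]<6 and np.hypot(f[0],f[1])<lat else 1)
E
python3 -m inch '[0,0,0.4,0,0,0,0,0,0,0.7,0,0,0,0,0,0,0.7,0,0,0,0,0,0,0.7,0,0,0,0,0,0,0.7,0,0,0,0,0,0,0.6,0,0,0,0,0,0,0.3,0,0,0,0,0,0,0,0,0,0,0]' >/dev/null && python3 chk.py -5 4 &&
python3 -m inch '[0,0,0.4,0,0,0,0,0,0,0.4,0,0,0,0,0,0,0.4,0,0,0,0,0,0,0,0,0,0,0]' >/dev/null && python3 chk.py -5 4 && python3 -m inch '[0,0,0.4,0,0,0,0,0,0,0.4,0,0,0,0,0,0,0.25,0,0,0,0,0,0,0.1,0,0,0,0,0,0,0,0,0,0,0]' >/dev/null && python3 chk.py -5 4
python3 - <<'E'
from h import *
s=cams.snapshot("top");print(loc(s,"basket_bar"))
s=cams.snapshot("wrist"); save(s,"wrist5")
P=cloud(s).reshape(-1,3); P=P[~np.isnan(P[:,0])]; c=np.array([.5652,-.2333]); q=P[:,:2]-c
tx,ty=q@[.9735,.2284],q@[-.2284,.9735]
k=(abs(abs(tx)-.023)<.003)&(abs(P[:,2]-.096)<.003)&(abs(ty)<.05)
print(k.sum(), [np.percentile(ty[k],[2,50,98]).round(4)] if k.any() else 0)
E
```

```text
t 12.0 tx -0.2 ty 15.9 z 381.0 | F tx -0.4 ty -0.2 z -0.6
t 12.4 tx -0.3 ty 16.0 z 356.6 | F tx 0.9 ty 0.3 z -0.4
t 12.9 tx -0.1 ty 15.8 z 334.7 | F tx 0.8 ty 0.1 z -0.5
[([0.5677, -0.2451, 0.0739], 0.61)]
241 [array([-0.0306, -0.0111,  0.0109])]
```

```bash
python3 -m inch '[0,-0.4,0,0,0,0,0,0,-0.4,0,0,0,0,0,0,-0.3,0,0,0,0,0,0,-0.2,0,0,0,0,0,0,0,0,0,0,0,0]' >/dev/null && python3 chk.py -5 4 && 
python3 -m inch '[0,0,-0.3,0,0,0,0,0,0,-0.25,0,0,0,0,0,0,-0.1,0,0,0,0,0,0,0,0,0,0,0]' >/dev/null && python3 chk.py -6 4 && python3 -m inch '[0,0,-0.05,0,0,0,0,0,0,0,0,0,0,0]' >/dev/null && python3 chk.py -6 4 && python3 -m inch '[0,0,-0.05,0,0,0,0,0,0,0,0,0,0,0]' >/dev/null && python3 chk.py -6 4 && python3 -m inch '[0,0,-0.05,0,0,0,0,0,0,0,0,0,0,0]' >/dev/null && python3 chk.py -6 4 && python3 -m inch '[0,0,-0.05,0,0,0,0,0,0,0,0,0,0,0]' >/dev/null && python3 chk.py -6 4 && python3 -m inch '[0,0,-0.05,0,0,0,0,0,0,0,0,0,0,0]' >/dev/null && python3 chk.py -6 4
```

```text
t 13.6 tx -0.2 ty -10.9 z 334.9 | F tx 0.3 ty -0.4 z -1.0
t 13.9 tx 0.1 ty -10.0 z 348.5 | F tx -0.0 ty 0.2 z -0.2
t 14.2 tx -0.0 ty -10.0 z 348.9 | F tx -0.0 ty -0.1 z -3.4
t 14.3 tx -0.0 ty -10.2 z 350.0 | F tx -0.1 ty 0.0 z -3.7
t 14.6 tx 0.0 ty -10.2 z 351.2 | F tx 0.6 ty 0.9 z -3.2
t 14.8 tx -0.0 ty -10.2 z 352.2 | F tx 0.3 ty 1.1 z -3.4
t 14.9 tx 0.0 ty -10.2 z 353.3 | F tx 0.5 ty -0.5 z -3.2
```

```bash
python3 -m inch '[0,0.1,0,0,0,0,0,0,0.2,0,0,0,0,0,0,0.2,0,0,0,0,0,0,0.2,0,0,0,0,0]' >/dev/null && python3 chk.py -7 4 && python3 -m inch '[0,0.2,0,0,0,0,0,0,0.2,0,0,0,0,0,0,0.2,0,0,0,0,0]' >/dev/null && python3 chk.py -7 4 && python3 -m inch '[0,0.2,0,0,0,0,0,0,0.2,0,0,0,0,0,0,0.2,0,0,0,0,0]' >/dev/null && python3 chk.py -7 4 && python3 -m inch '[0,0.2,0,0,0,0,0,0,0.2,0,0,0,0,0,0,0.1,0,0,0,0,0]' >/dev/null && python3 chk.py -7 4 && python3 -m inch '[0,0.1,0,0,0,0,0,0,0.1,0,0,0,0,0,0,0,0,0,0,0,0]' >/dev/null && python3 chk.py -7 4
python3 - <<'E'
from h import *
s=cams.snapshot("top");print(loc(s,"basket_bar"))
s=cams.snapshot("wrist"); save(s,"wrist6"); print(loc(s,"basket_bar"))
P=cloud(s).reshape(-1,3); P=P[~np.isnan(P[:,0])]; c=np.array([.5652,-.2333]); q=P[:,:2]-c
tx,ty=q@[.9735,.2284],q@[-.2284,.9735]
for sg in (1,-1):
  k=(abs(tx*sg-.0227)<.003)&(abs(P[:,2]-.099)<.003)&(abs(ty-.035)<.05)
  print(sg,k.sum(), np.percentile(ty[k],[2,50,98]).round(4) if k.any() else 0, np.median(P[k,2]) if k.any() else 0)
E
```

```text
t 15.3 tx -0.0 ty 4.3 z 353.1 | F tx -0.1 ty -0.3 z -4.8
t 15.7 tx -0.0 ty 16.2 z 353.1 | F tx 0.1 ty 0.3 z -3.7
t 15.9 tx -0.1 ty 28.2 z 353.1 | F tx 0.1 ty 0.2 z -3.5
t 16.2 tx -0.1 ty 38.3 z 353.1 | F tx -0.4 ty 0.1 z -3.2
t 16.6 tx -0.1 ty 42.0 z 353.1 | F tx -1.0 ty -0.3 z -3.2
[([0.5554, -0.1926, 0.0785], 0.56)]
[([0.557, -0.1931, 0.0756], 0.64)]
1 0 0 0
-1 282 [0.02   0.0394 0.0613] 0.09770504295675847
```

View pics/wrist6.png

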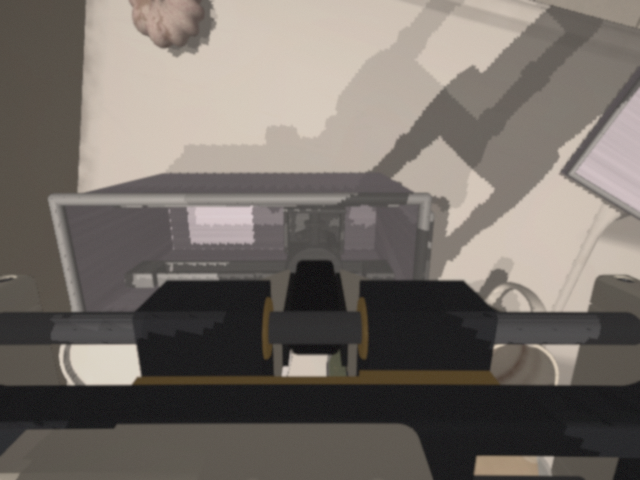

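The wrist view is mostly blocked by the gripper. The depth data puts the cheeks' middle at ty≈40.5 mm, and I estimate the gap centre at about 37.5. I'll go back 3 mm and raise in small steps.

```bash
python3 -m inch '[0,-0.09,0,0,0,0,0,0,-0.08,0,0,0,0,0,0,0,0,0,0,0,0]' >/dev/null && python3 chk.py -6 4 && python3 -m inch '[0,0,-0.1,0,0,0,0,0,0,-0.05,0,0,0,0,0,0,0,0,0,0,0]' >/dev/null && python3 chk.py -6 4 && python3 -m inch '[0,0,-0.05,0,0,0,0,0,0,0,0,0,0,0]' >/dev/null && python3 chk.py -6 4 && python3 -m inch '[0,0,-0.04,0,0,0,0,0,0,0,0,0,0,0]' >/dev/null && python3 chk.py -6 4 && python3 -m inch '[0,0,-0.04,0,0,0,0,0,0,0,0,0,0,0]' >/dev/null && python3 chk.py -6 4 && python3 -m inch '[0,0,-0.04,0,0,0,0,0,0,0,0,0,0,0]' >/dev/null && python3 chk.py -6 4 && python3 -m inch '[0,0,-0.04,0,0,0,0,0,0,0,0,0,0,0]' >/dev/null && python3 chk.py -6 4 && python3 -m inch '[0,0,-0.04,0,0,0,0,0,0,0,0,0,0,0]' >/dev/null && python3 chk.py -6 4 && python3 -m inch '[0,0,-0.04,0,0,0,0,0,0,0,0,0,0,0]' >/dev/null && python3 chk.py -6 4 && python3 -m inch '[0,0,-0.04,0,0,0,0,0,0,0,0,0,0,0]' >/dev/null && python3 chk.py -6 4 && python3 -m inch '[0,0,-0.1,0,0,0,0,0,0,0,0,0,0,0]' >/dev/null && python3 chk.py -6 4
```

```text
t 17.1 tx -0.1 ty 38.1 z 353.1 | F tx 0.2 ty 0.3 z -3.5
t 17.4 tx -0.1 ty 38.4 z 356.4 | F tx 0.4 ty -0.5 z -4.4
t 17.6 tx -0.1 ty 38.5 z 357.3 | F tx -0.4 ty -0.7 z -3.6
t 17.8 tx -0.1 ty 38.4 z 358.0 | F tx 0.5 ty -0.2 z -3.3
t 17.9 tx -0.1 ty 38.4 z 358.8 | F tx 0.3 ty 0.7 z -3.2
t 18.1 tx -0.1 ty 38.4 z 359.6 | F tx -0.6 ty 0.0 z -3.6
t 18.4 tx -0.1 ty 38.4 z 360.4 | F tx -0.0 ty 0.2 z -2.9
t 18.6 tx -0.1 ty 38.4 z 361.2 | F tx -0.6 ty 0.5 z -3.1
t 18.8 tx -0.1 ty 38.4 z 362.0 | F tx -0.8 ty -0.4 z -3.6
t 18.9 tx -0.1 ty 38.4 z 362.8 | F tx 0.3 ty -0.5 z -2.7
t 19.1 tx -0.0 ty 38.4 z 365.1 | F tx -0.4 ty -0.1 z -3.6
```

```bash
python3 -m inch '[0,0,-0.1,0,0,0,0,0,0,-0.1,0,0,0,0]' >/dev/null && python3 chk.py -7 4 && python3 -m inch '[0,0,-0.1,0,0,0,0,0,0,-0.1,0,0,0,0]' >/dev/null && python3 chk.py -7 4 && python3 -m inch '[0,0,-0.1,0,0,0,0,0,0,-0.15,0,0,0,0]' >/dev/null && python3 chk.py -7 4 && python3 -m inch '[0,0,-0.2,0,0,0,0,0,0,-0.2,0,0,0,0]' >/dev/null && python3 chk.py -7 4 && python3 -m inch '[0,0,-0.2,0,0,0,0,0,0,-0.2,0,0,0,0]' >/dev/null && python3 chk.py -7 4 && python3 -m inch '[0,0,-0.2,0,0,0,0,0,0,-0.2,0,0,0,0]' >/dev/null && python3 chk.py -7 4 && python3 -m inch '[0,0,-0.2,0,0,0,0,0,0,-0.2,0,0,0,0]' >/dev/null && python3 chk.py -7 4 && python3 -m inch '[0,0,-0.25,0,0,0,0,0,0,-0.25,0,0,0,0]' >/dev/null && python3 chk.py -7 4 && python3 -m inch '[0,0,-0.25,0,0,0,0,0,0,-0.25,0,0,0,0]' >/dev/null && python3 chk.py -7 4 && python3 -m inch '[0,0,-0.25,0,0,0,0,0,0,-0.25,0,0,0,0]' >/dev/null && python3 chk.py -7 4
```

```text
t 19.4 tx -0.1 ty 38.5 z 368.8 | F tx 0.4 ty -0.4 z -3.0
t 19.6 tx -0.1 ty 38.4 z 373.0 | F tx -0.7 ty 0.7 z -3.0
t 19.8 tx -0.1 ty 38.5 z 377.8 | F tx 0.6 ty -0.2 z -4.7
t 19.9 tx -0.1 ty 38.4 z 386.1 | F tx 0.4 ty 0.3 z -3.9
t 20.1 tx -0.1 ty 38.4 z 394.2 | F tx -0.0 ty 0.4 z -2.8
t 20.4 tx -0.1 ty 38.4 z 402.0 | F tx -0.7 ty 0.7 z -3.7
t 20.6 tx -0.1 ty 38.4 z 410.0 | F tx 0.0 ty 0.7 z -3.7
t 20.8 tx -0.1 ty 38.4 z 420.1 | F tx 0.9 ty 0.0 z -3.7
t 20.9 tx -0.1 ty 38.4 z 430.2 | F tx 0.1 ty 0.1 z -4.2
t 21.1 tx -0.1 ty 38.4 z 440.2 | F tx -0.1 ty -0.2 z -2.2
```

```bash
python3 -m inch '[0,0,-0.3,0,0,0,0,0,0,-0.4,0,0,0,0,0,0,-0.4,0,0,0,0,0,0,-0.4,0,0,0,0]' >/dev/null && python3 chk.py -7 4 && python3 -m inch '[0,0,-0.4,0,0,0,0,0,0,-0.4,0,0,0,0,0,0,-0.4,0,0,0,0,0,0,-0.3,0,0,0,0,0,0,-0.2,0,0,0,0,0,0,0,0,0,0,0,0,0,0,0,0,0,0]' >/dev/null && python3 chk.py -7 4
python3 - <<'E'
from h import *
st()
for c in ("top","scene"):
    s=cams.snapshot(c); print([loc(s,l) for l in ("basket","basket_bar","tray_floor","drip_tray")])
    P=cloud(s).reshape(-1,3); P=P[~np.isnan(P[:,0])]
    k=(abs(P[:,2]-.014)<.004)&(abs(P[:,0]-.429)<.075)&(abs(P[:,1]-.088)<.075)
    k2=(P[:,2]>.0085)&(P[:,2]<.02)&(abs(P[:,0]-.43)<.09)&(abs(P[:,1]-.088)<.09)
    from scipy.stats import trim_mean
    print(c,k.sum(),[np.round(q,1) for q in cv2.minAreaRect((P[k2][:,:2]*1000).astype(np.float32))])
E
```

```text
t 21.6 tx -0.1 ty 38.4 z 470.5 | F tx 0.4 ty -0.1 z -3.7
t 22.2 tx -0.1 ty 38.4 z 503.5 | F tx -1.5 ty -0.9 z -3.2
22.25 [ 0.5563 -0.1959  0.5035] [[-0.973, -0.23, 0.0], [-0.23, 0.973, 0.0], [-0.0, 0.0, -1.0]] F [-1.22 -1.2  -3.24] M [0.06 0.03 0.  ] o 0.0198 g 50.0
[[([0.5563, -0.1977, 0.163], 0.8)], [([0.5597, -0.201, 0.2296], 0.65)], [([0.4273, 0.0854, 0.0033], 0.71)], [([0.4219, 0.085, -0.0001], 0.85)]]
top 398 [array([418.1,  86.2]), array([148. , 174.4]), np.float64(0.3)]
[[([0.5551, -0.1964, 0.1688], 0.67)], [([0.5556, -0.1981, 0.2279], 0.74)], [([0.5665, -0.2308, 0.1416], 0.64)], []]
scene 318 [array([415.2,  76.1]), array([153.6, 132.5]), np.float64(74.4)]
```

```bash
python3 -m inch '[0.04,0.2,0,0,0,0,0,0.08,0.4,0,0,0,0,0,0.117,0.6,0,0,0,0,0,0.117,0.6,0,0,0,0,0,0.117,0.6,0,0,0,0,0,0.117,0.6,0,0,0,0,0,0.117,0.6,0,0,0,0,0,0.117,0.6,0,0,0,0,0,0.117,0.6,0,0,0,0,0,0.117,0.6,0,0,0,0,0,0.117,0.6,0,0,0,0,0,0.117,0.6,0,0,0,0,0]' >/dev/null && python3 chk.py -8 6 &&
python3 -m inch '[0.117,0.6,0,0,0,0,0,0.117,0.6,0,0,0,0,0,0.117,0.6,0,0,0,0,0,0.117,0.6,0,0,0,0,0,0.117,0.6,0,0,0,0,0,0.117,0.6,0,0,0,0,0,0.117,0.6,0,0,0,0,0,0.117,0.6,0,0,0,0,0,0.117,0.6,0,0,0,0,0,0.117,0.6,0,0,0,0,0,0.117,0.6,0,0,0,0,0,0.117,0.6,0,0,0,0,0]' >/dev/null && python3 chk.py -8 6 &&
python3 -m inch '[0.117,0.6,0,0,0,0,0,0.08,0.4,0,0,0,0,0,0.05,0.3,0,0,0,0,0,0.03,0.16,0,0,0,0,0,0,0,0,0,0,0,0,0,0,0,0,0,0,0]' >/dev/null
python3 - <<'E'
from h import *
st()
for c in ("top","scene","wrist"):
    s=cams.snapshot(c); save(s,c+"7"); print([(l,loc(s,l)) for l in ("basket","basket_bar","tray_floor","drip_tray","hook_rod")])
E
```

```text
t 23.9 tx -26.4 ty 171.4 z 503.7 | F tx -0.4 ty -0.2 z -3.4
t 25.1 tx -54.7 ty 315.3 z 503.7 | F tx 0.0 ty -1.0 z -2.8
25.75 [0.4284 0.0873 0.5037] [[-0.973, -0.23, -0.0], [-0.23, 0.973, -0.0], [0.0, -0.0, -1.0]] F [ 0.28 -0.52 -3.14] M [0.05 0.06 0.02] o 0.0197 g 50.0
[('basket', []), ('basket_bar', []), ('tray_floor', [([0.4256, 0.0886, 0.004], 0.64)]), ('drip_tray', [([0.4238, 0.0858, 0.0004], 0.74)]), ('hook_rod', [([0.4081, 0.2621, 0.0992], 0.56)])]
[('basket', [([0.4287, 0.0889, 0.1675], 0.58)]), ('basket_bar', [([0.4288, 0.0844, 0.2305], 0.81)]), ('tray_floor', [([0.4293, 0.0892, 0.0033], 0.85)]), ('drip_tray', [([0.4256, 0.0867, -0.0052], 0.58)]), ('hook_rod', [([0.4312, 0.0871, 0.299], 0.73)])]
[('basket', [([0.4294, 0.0821, 0.1688], 0.61)]), ('basket_bar', [([0.4283, 0.0866, 0.227], 0.73)]), ('tray_floor', [([0.4271, 0.088, 0.0016], 0.81)]), ('drip_tray', [([0.4273, 0.0878, 0.002], 0.63)]), ('hook_rod', [([0.4305, 0.0895, 0.2952], 0.65)])]
```

View pics/wrist7.png

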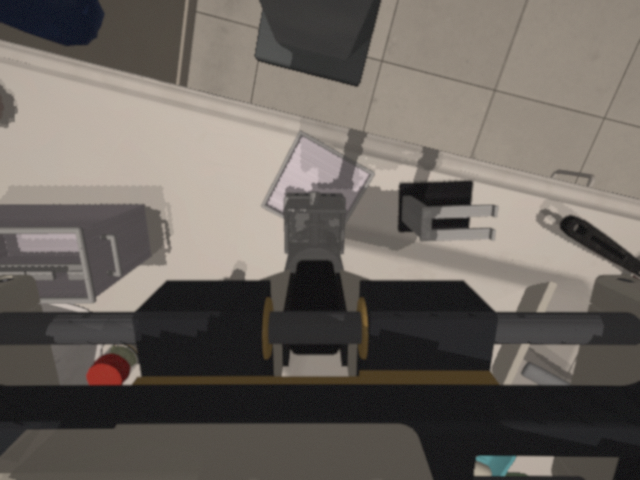

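The basket hangs centred above the tray (wrist pixel (315,220)). I'll lower it.

```bash
python3 -m inch '[0,0,0.3,0,0,0,0,0,0,0.6,0,0,0,0,0,0,0.8,0,0,0,0,0,0,0.8,0,0,0,0,0,0,0.8,0,0,0,0,0,0,0.8,0,0,0,0,0,0,0.8,0,0,0,0,0,0,0.8,0,0,0,0,0,0,0.8,0,0,0,0,0,0,0.6,0,0,0,0,0,0,0.4,0,0,0,0,0,0,0.3,0,0,0,0]' >/dev/null && python3 chk.py -8 6 &&
python3 -m inch '[0,0,0.15,0,0,0,0,0,0,0,0,0,0,0,0,0,0,0,0,0,0]' >/dev/null && python3 chk.py -8 6 && python3 -m inch '[0,0,0.05,0,0,0,0,0,0,0.05,0,0,0,0,0,0,0,0,0,0,0]' >/dev/null && python3 chk.py -8 6 && python3 -m inch '[0,0,0.05,0,0,0,0,0,0,0.05,0,0,0,0,0,0,0,0,0,0,0]' >/dev/null && python3 chk.py -8 6 && python3 -m inch '[0,0,0.05,0,0,0,0,0,0,0.05,0,0,0,0,0,0,0,0,0,0,0]' >/dev/null && python3 chk.py -8 6 && python3 -m inch '[0,0,0.05,0,0,0,0,0,0,0.05,0,0,0,0,0,0,0,0,0,0,0]' >/dev/null && python3 chk.py -8 6
```

```text
t 27.9 tx -60.1 ty 343.5 z 347.1 | F tx 0.3 ty -0.1 z -4.5
t 28.1 tx -59.9 ty 343.5 z 345.1 | F tx 0.1 ty -0.3 z -4.2
t 28.4 tx -60.1 ty 343.5 z 342.7 | F tx -0.1 ty -0.0 z -3.2
t 28.8 tx -60.1 ty 343.5 z 340.6 | F tx 0.3 ty -0.1 z -3.7
t 29.1 tx -60.1 ty 343.5 z 338.6 | F tx -0.3 ty -0.2 z -4.0
t 29.4 tx -60.0 ty 343.5 z 336.8 | F tx -0.7 ty 0.0 z -0.6
```

```bash
python3 -m inch '[0,0,0.15,0,0,0,0,0,0,0.15,0,0,0,0,0,0,0.15,0,0,0,0,0,0,0.15,0,0,0,0,0,0,0,0,0,0,0]' >/dev/null && python3 chk.py -4 3 && python3 -m inch '[0,0.1,0,0,0,0,0,0,0.2,0,0,0,0,0,0,0.2,0,0,0,0,0]' >/dev/null && python3 chk.py -4 3 && python3 -m inch '[0,0.2,0,0,0,0,0,0,0.2,0,0,0,0,0]' >/dev/null && python3 chk.py -4 3 && python3 -m inch '[0,0.2,0,0,0,0,0,0,0.2,0,0,0,0,0]' >/dev/null && python3 chk.py -4 3 && python3 -m inch '[0,0.2,0,0,0,0,0,0,0,0,0,0,0,0]' >/dev/null && python3 chk.py -4 3
python3 - <<'E'
from h import *
for c in ("scene","wrist"):
    s=cams.snapshot(c); save(s,c+"8"); print([(l,loc(s,l)) for l in ("basket","basket_bar","tray_floor")])
s=cams.snapshot("scene"); i=s["color"][230:370,330:500,::-1]; cv2.imwrite("pics/scene8c.png",cv2.resize(i,None,fx=4,fy=4,interpolation=cv2.INTER_CUBIC))
E
```

```text
t 29.9 tx -60.2 ty 343.5 z 324.2 | F tx 0.0 ty -0.8 z -0.7
t 30.1 tx -60.0 ty 353.9 z 324.8 | F tx -0.4 ty -0.1 z -0.3
t 30.4 tx -60.1 ty 362.0 z 324.8 | F tx -0.4 ty -0.5 z -1.1
t 30.6 tx -60.1 ty 369.9 z 324.7 | F tx 0.6 ty 0.0 z -1.8
t 30.8 tx -60.1 ty 374.0 z 324.7 | F tx -0.3 ty -0.0 z -1.1
[('basket', [([0.4278, 0.0874, 0.0016], 0.84)]), ('basket_bar', [([0.4271, 0.0897, 0.0624], 0.98)]), ('tray_floor', [([0.4282, 0.0897, 0.005], 0.93)])]
[('basket', [([0.4286, 0.084, 0.0014], 0.76)]), ('basket_bar', [([0.4288, 0.0858, 0.061], 0.77)]), ('tray_floor', [])]
```

View pics/scene8c.png

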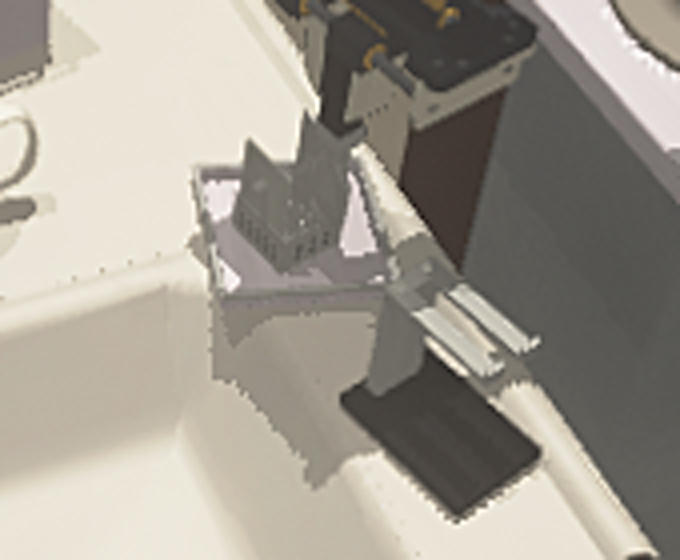

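The crop shows the basket upright in the tray at (290,215), with the hook off. I'll raise the rod and go above the fork.

```bash
python3 -m inch '[0,0,-0.1,0,0,0,0,0,0,-0.2,0,0,0,0,0,0,-0.2,0,0,0,0,0,0,-0.3,0,0,0,0,0,0,-0.8,0,0,0,0,0,0,-0.9,0,0,0,0,0,0,-0.9,0,0,0,0,0,0,-0.9,0,0,0,0,0,0,-0.9,0,0,0,0,0,0,-0.9,0,0,0,0,0,0,-0.9,0,0,0,0,0,0,0,0,0,0,0]' >/dev/null && python3 chk.py -4 4
python3 -m inch '[-0.12,0.8,0,0,0,0,0,-0.12,0.8,0,0,0,0,0,-0.12,0.8,0,0,0,0,0,-0.12,0.8,0,0,0,0,0,-0.12,0.8,0,0,0,0,0,-0.12,0.8,0,0,0,0,0,-0.12,0.8,0,0,0,0,0,-0.12,0.8,0,0,0,0,0,-0.12,0.8,0,0,0,0,0,0,0.09,0,0,0,-0.27,0,0,0,0,0,0,0,0,0,0,0,0,0,0,0]' >/dev/null
python3 - <<'E'
from h import *
st()
for c in ("top","scene","wrist"):
    s=cams.snapshot(c); save(s,c+"9"); print([(l,loc(s,l)) for l in ("basket","hook_rod","hook_seat","rod_handle","fork_seat","fork_stand")])
E
```

```text
t 32.4 tx -59.9 ty 373.5 z 467.2 | F tx -0.8 ty -0.9 z -1.5
33.6 [0.4087 0.2633 0.4641] [[-0.963, -0.268, 0.001], [-0.268, 0.963, -0.0], [-0.001, -0.0, -1.0]] F [-0.   -0.55 -1.67] M [ 0.04  0.   -0.02] o 0.02 g 50.0
[('basket', [([0.4273, 0.0879, -0.0004], 0.81)]), ('hook_rod', []), ('hook_seat', []), ('rod_handle', []), ('fork_seat', [([0.4102, 0.2662, 0.0974], 0.67)]), ('fork_stand', [([0.408, 0.2613, -0.0001], 0.61)])]
[('basket', [([0.4273, 0.0902, 0.0063], 0.76)]), ('hook_rod', [([0.4122, 0.2634, 0.2588], 0.86)]), ('hook_seat', [([0.4095, 0.2614, 0.1827], 0.61)]), ('rod_handle', [([0.4106, 0.2618, 0.298], 0.93)]), ('fork_seat', [([0.4133, 0.2677, 0.1024], 0.61)]), ('fork_stand', [([0.4121, 0.264, 0.0], 0.72)])]
[('basket', [([0.431, 0.0852, 0.0015], 0.97)]), ('hook_rod', [([0.4094, 0.266, 0.256], 0.95)]), ('hook_seat', [([0.4085, 0.2588, 0.182], 0.93)]), ('rod_handle', [([0.4118, 0.2669, 0.2951], 0.88)]), ('fork_seat', [([0.4131, 0.2639, 0.1002], 0.87)]), ('fork_stand', [([0.4094, 0.2641, -0.004], 0.86)])]
```

View pics/wrist9.png

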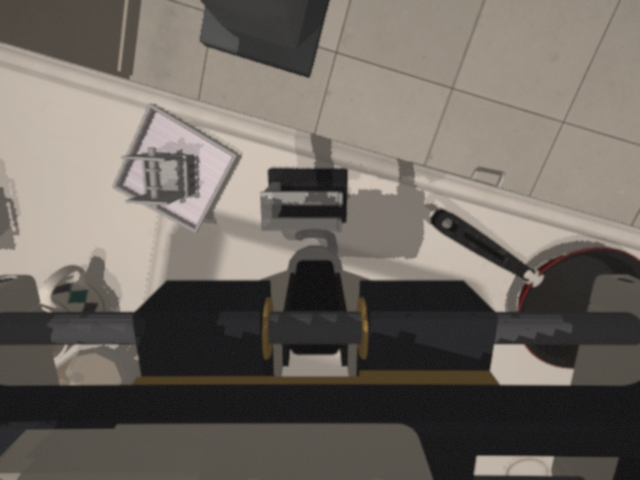

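The view matches the one at pick-up, and the basket stands centred at (165,170). I'll lower the rod.

```bash
python3 -m inch '[-0.03,0.025,0.5,0,0,0,0,0,0,0.7,0,0,0,0,0,0,0.7,0,0,0,0,0,0,0.5,0,0,0,0,0,0,0.4,0,0,0,0,0,0,0,0,0,0,0]' >/dev/null && python3 chk.py -5 4 && python3 -m inch '[0,0,0.5,0,0,0,0,0,0,0.5,0,0,0,0]' >/dev/null && python3 chk.py -5 4 && python3 -m inch '[0,0,0.5,0,0,0,0,0,0,0.5,0,0,0,0]' >/dev/null && python3 chk.py -5 4 && python3 -m inch '[0,0,0.5,0,0,0,0,0,0,0.5,0,0,0,0]' >/dev/null && python3 chk.py -5 4 && python3 -m inch '[0,0,0.5,0,0,0,0,0,0,0.5,0,0,0,0]' >/dev/null && python3 chk.py -5 4 && python3 -m inch '[0,0,0.5,0,0,0,0,0,0,0.4,0,0,0,0]' >/dev/null && python3 chk.py -5 4 && python3 -m inch '[0,0,0.2,0,0,0,0,0,0,0,0,0,0,0]' >/dev/null && python3 chk.py -5 4 && python3 -m inch '[0,0,0.05,0,0,0,0,0,0,0,0,0,0,0]' >/dev/null && python3 chk.py -5 4 && python3 -m inch '[0,0,0.05,0,0,0,0,0,0,0,0,0,0,0]' >/dev/null && python3 chk.py -5 4
```

```text
t 35.2 tx -38.3 ty 519.8 z 407.5 | F tx 0.4 ty -0.0 z -0.0
t 35.5 tx -38.1 ty 519.9 z 388.5 | F tx 0.7 ty 0.3 z -1.2
t 35.6 tx -38.3 ty 519.8 z 367.8 | F tx 0.2 ty 0.1 z -0.6
t 35.9 tx -38.2 ty 519.9 z 347.8 | F tx 0.1 ty 1.0 z -1.5
t 36.0 tx -38.2 ty 519.9 z 327.9 | F tx 0.1 ty 0.2 z -0.4
t 36.2 tx -38.2 ty 519.8 z 309.8 | F tx -0.0 ty -0.1 z -0.7
t 36.5 tx -38.2 ty 519.8 z 306.2 | F tx 1.4 ty -0.5 z -1.3
t 36.6 tx -38.1 ty 519.9 z 306.0 | F tx 0.1 ty -0.4 z -0.5
t 36.9 tx -38.2 ty 519.9 z 304.8 | F tx 0.4 ty 0.4 z -1.6
```

```bash
python3 -m inch '[0,0,0.03,0,0,0,0,0,0,0,0,0,0,0]' >/dev/null; python3 chk.py -5 4; python3 -m inch '[0,0,0,0,0,0,25,0,0,0,0,0,0,35,0,0,0,0,0,0,60,0,0,0,0,0,0,60,0,0,0,0,0,0,60,0,0,0,0,0,0,60]' >/dev/null
python3 - <<'E'
from h import *
st()
for c in ("scene","wrist"):
    s=cams.snapshot(c); save(s,c+"10"); print([(l,loc(s,l)) for l in ("hook_rod","rod_handle","hook_seat")])
E
python3 -m inch '[0,0,-0.3,0,0,0,60,0,0,-0.7,0,0,0,60,0,0,-0.9,0,0,0,60,0,0,-0.9,0,0,0,60,0,0,-0.9,0,0,0,60,0,0,-0.9,0,0,0,60,0,0,-0.4,0,0,0,60,0,0,0,0,0,0,60,0,0,0,0,0,0,60]' >/dev/null
python3 - <<'E'
from h import *
st()
s=cams.snapshot("scene"); save(s,"scene11"); print([(l,loc(s,l)) for l in ("basket","tray_floor","hook_rod","rod_handle","hook_seat","fork_seat")])
s=cams.snapshot("wrist");print([(l,loc(s,l)) for l in ("basket","tray_floor","hook_rod","rod_handle","fork_seat")])
i=s["color"][60:260,80:500,::-1]
s2=cams.snapshot("scene")["color"][240:370,350:510,::-1]
a=cv2.resize(i,(640,305)); b=cv2.resize(s2,(360,292)); b=cv2.copyMakeBorder(b,0,0,0,280,cv2.BORDER_CONSTANT)
cv2.imwrite("pics/final.png",np.vstack([a,b]))
P=cloud(s).reshape(-1,3); k=(P[:,2]>.16)&(P[:,2]<.175)&(abs(P[:,0]-.41)<.05)&(abs(P[:,1]-.265)<.05)
print(P[k].mean(0),[np.round(q,1) for q in cv2.minAreaRect((P[k][:,:2]*1000).astype(np.float32))])
E
```

```text
t 37.0 tx -38.2 ty 519.9 z 304.3 | F tx -1.6 ty 0.2 z 0.4
37.65 [0.4093 0.2641 0.3041] [[-0.963, -0.269, -0.0], [-0.269, 0.963, 0.0], [0.0, 0.0, -1.0]] F [1.06 0.15 0.21] M [0.04 0.06 0.02] o 0.0585 g 0.0
[('hook_rod', [([0.4096, 0.2634, 0.1018], 0.8)]), ('rod_handle', [([0.4106, 0.2628, 0.138], 0.82)]), ('hook_seat', [([0.412, 0.2606, 0.0207], 0.58)])]
[('hook_rod', [([0.4066, 0.2657, 0.0966], 0.62)]), ('rod_handle', [([0.4123, 0.2675, 0.1353], 0.67)]), ('hook_seat', [([0.4099, 0.2603, 0.0197], 0.67)])]
38.95 [0.4091 0.2641 0.4036] [[-0.963, -0.269, 0.001], [-0.269, 0.963, -0.0], [-0.001, -0.0, -1.0]] F [ 0.02  0.64 -0.39] M [ 0.07  0.01 -0.  ] o 0.0601 g 0.0
[('basket', [([0.4307, 0.0863, 0.0032], 0.77)]), ('tray_floor', [([0.4286, 0.0883, 0.0042], 0.65)]), ('hook_rod', [([0.4117, 0.2613, 0.1002], 0.63)]), ('rod_handle', [([0.4157, 0.2637, 0.1385], 0.84)]), ('hook_seat', [([0.4076, 0.2631, 0.022], 0.82)]), ('fork_seat', [([0.4134, 0.2641, 0.1039], 0.75)])]
[('basket', [([0.4299, 0.0837, 0.0011], 0.76)]), ('tray_floor', []), ('hook_rod', [([0.409, 0.2679, 0.0955], 0.71)]), ('rod_handle', [([0.41, 0.2674, 0.1351], 0.59)]), ('fork_seat', [])]
[0.40905135 0.26340071 0.16341497] [array([409.8, 263.5]), array([20.3, 19.5]), np.float64(16.2)]
```

View pics/final.png

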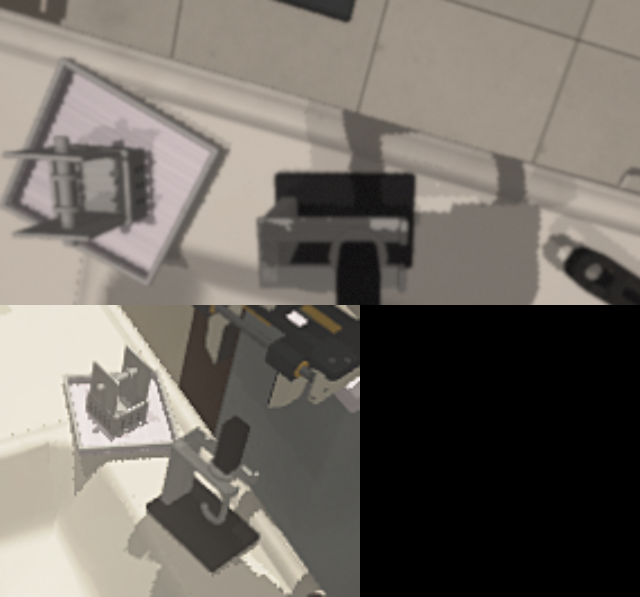

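The rod hangs upright in the fork with its handle top back where it started. The basket stands upright in the middle of the tray, and the gripper is clear.

```bash
python3 -c "
from plant import ticket
print(ticket.sign_off())"
```

```text
the job is handed in; nothing more can be done
None
```

I lifted the basket out through the gap on the tank's +y side, set it upright in the middle of the drip tray, hung the rod back in its fork, and handed the job in at about 39 s; the sign-off gave no verdict.

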